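Fit the filler cap and tighten it to its click

TASK

Put the orange filler cap on the neck of the white cooling-water reservoir so that it drops fully home on its drive, then turn it clockwise until the ratchet inside clicks, stopping after one or two clicks (three would wear it). Be gentle: if the cap stands on the ribs of the sprung drive, press with about 5 N and never over 10 N while you turn it to find the gaps. Never jam the cap by force; leave it level on the neck and let go of, and the timer, bottle and vial undisturbed.

Things in the scene. Friction and masses are not known exactly. Their poses are not given: they have to be found in the camera images.
- cap: Loose orange filler cap, 90 g, upright on the worktop, open side down. Origin: centre of the skirt's lower edge; z up. Skirt 66 mm outside, 59 mm inside diameter, 28 mm deep; roof 28 to 34 mm above the origin. Clockwise is seen from above throughout.
- cap_grip (a point): Centre of the cap's wing grip, 49 mm above the cap's origin, axes as the cap's. The wing stands on the roof: 46 mm long (x), 14 mm thick (y), 34 to 64 mm above the origin. Grip it across y from above.
- cap_lug (a point): Lower end of one of the cap's two steel drive lugs, at x = +18.5 mm, 18 mm above the cap's origin; the other is at x = -18.5 mm. Each hangs 10 mm down from under the roof, 6 mm radially by 5 mm wide. The cap is the same after a half turn.
- tank: White cooling-water reservoir, 150 (x) by 180 (y) by 90 mm, fixed to the worktop. Origin: centre of its underside, z up along the axis of the filler neck, which rises from the middle of its top.
- neck_rim (a point): Centre of the rim of the black filler neck, 118 mm above the worktop; z up. Neck 55 mm outside diameter, 28 mm high, bevelled to 51 mm at the rim over the top 7 mm. With the cap home its roof rests on the rim and its origin lies 28 mm below this point.
- crown_top (a point): On the neck's axis, 3 mm below the rim (does not move): level of the tops of six brass ribs 60 deg apart (6 mm wide, 15 to 22 mm off axis), the sprung drive crown; its angle is not measured. The lugs fit between ribs in about 0.3 of every 1.05 rad. If they land on ribs the cap stands 7 mm too high: pressed lightly and turned up to 1.05 rad clockwise, it drops in.
- crown (a joint): How far the drive crown in the neck is pushed down, m: 0 at rest. It yields straight down on a spring, 3 N to start and 2 N more per mm (10 N at 3.5 mm), to a hard stop at 5 mm that it must not be driven to. It springs back up when the lugs drop between its ribs.
- ratchet (a joint): Slip of the ratchet under the crown, rad: 0 at first, +0.524 per click. Turned clockwise by the cap, the crown drives a hidden screw (about 0.1 N m) to its end stop, 0.3 to 1.5 rad away, not measured. At the stop the torque climbs to about 0.45 N m, then fades over 0.26 rad to the crest, where the ratchet snaps on to 0.524: a click. Let go before the crest, it springs back.
- timer: Bystander: small white bench timer, 66x66x21 mm, lying on the worktop. Origin: centre of its underside.
- white_bottle: Bystander: white bottle with a red cap, 44 mm across, 104 mm high, standing on the worktop. Origin: centre of its underside.
- vial: Bystander: small white vial, 23 mm across, 52 mm high, standing on the worktop. Origin: centre of its underside.

How it is judged:
By the outcome, as a careful person would: the job done as asked, in the order asked, and still so for the second after the job is handed in, with the robot touching nothing.
It also fails if it takes over 58 s, if anything falls off the work surface, if the arm or the gripper's body presses on something with over 40 N, if the wrist force passes 120 N, or if a joint passes its speed limit or range.

ROBOT

A 7-joint arm with a two-finger parallel gripper is mounted at the origin on a cart in front of the work surface, level with it; the furniture and walls round the work are solid. World frame = base frame: x ahead of the robot, y to its left, z up, the work surface at z = 0. Lengths are in m, angles in rad, forces in N, time in s.
With the tool pointing down it reaches from about 0.4 to 0.85 m from the base axis. Payload 10.4 kg.
Tool frame: the origin (TCP) lies midway between the tips of the shut fingers; the grasp point (between the pads) lies 19 mm behind it (r.grasp_offset is the distance from the TCP to the grasp point, in m); x points along the fingers, y is the direction in which the jaws open and shut, and the axes are right-handed (so a half turn about x gives the same grasp; the last joint's range is limited). The gripper opens to 87 mm and grips with 3 to 60 N. Pads are 19 mm wide; open, the fingers measure 117 mm over their backs; the gripper's body (75 mm by 190 mm) begins 51 mm behind the grasp point.
Start: joints at [-1.279, 0.332, -0.065, 1.46, 0.022, 1.35, -0.088], TCP at [0.194, 0.594, 0.223] pointing down, gripper open.
Joint ranges: [-2.6, 2.6], [-0.5, 2.12], [-1.47, 1.34], [0.16, 2.42], [-1.27, 4.41], [0.06, 2.06], [-2.6, 2.6]. Speed limits (rad/s): [2.22, 2.22, 2.79, 2.79, 3.14, 3.14, 3.14].

INTERFACE

Orientations are given as a unit quaternion [x, y, z, w].
In Python, from bench import r, vision, close_job gives the robot as it stands. The module is installed in compiled form; this text tells all that it offers.
- The arm moves only by the shell command python3 -m pendant 'ROWS' [OPENING] [FORCE]. ROWS is text: rows parted by semicolons, each of 6 numbers parted by spaces: the shift along the tool's x, y, z in units of 0.25 m (1.0 is 0.25 m), then the turn, a rotation vector about the tool's x, y, z in units of 1.5 rad (1.0 is 1.5 rad). A call has 1 to 8 rows; each row is the pose to reach, as a shift and turn from the pose commanded when the call began, along the tool's axes at that moment; what a row does not reach only later rows make up. A row lasts 1/10 s, in which the tool goes at most 50 mm and 8.59 degrees, less where a joint would pass 70% of its speed; a pose out of reach is approached as far as the arm can. A call with a number of a shift or a turn outside -1 to 1 is refused whole. A call with a gripper value outside its range is refused whole. OPENING is the gripper command: -1 is shut, 1 is fully open, values between are in proportion, set as the call begins (- or left out, the last holds). The fingers move at their own pace and stop on an object; FORCE is the grip in N (left out, the last holds). Time passes only in rows, so rows that repeat a pose let the fingers close. It gives the time, the measured TCP pose, the force and the opening at its end, in the units of the state.
- r.read_state(): the state, without advancing time (a new reading comes with each control period).
- vision.camera(name): name is "scene" or "top"; returns (picture, depth): 400x640x3 uint8, blue, green, red; 400x640 float32, m along the optical axis (not along the pixel's ray), 0 where there is no reading.
- vision.get_calibration(name): a dict with "camera_matrix" (3x3 intrinsics, pixels), "rvec" (rotation vector, rad) and "tvec" (3), from world to camera coordinates, as OpenCV has them. Camera axes: x right, y down, z forward; pixel columns grow to the right and rows downward; lengths in m; the calibration is good to about 2 mm. A picture is of the moment at which its call begins. get_calibration takes no time and is no camera call.
- close_job(): hands the job in, once; it reports no verdict.
The state is a dict: "time": time; "joint_positions": joint angles; "joint_vel": joint speeds; "joint_torque": joint torques, N m; "ee_pos": TCP position; "eef_rot": TCP orientation; "ft_force": force on the tool from outside, world axes, zero at the start; "torque": the same for the moment, N m; "width": finger opening in m.
Only numpy, scipy, OpenCV 4.12 (cv2) and the standard library are available. Lean on these libraries where they do the work, as an engineer would, in place of code of your own. Each camera call takes 0.05 s, during which the arm holds its last target. There are 200 camera calls.

## Working session

There is one attempt and no reset: what is moved stays moved. The work goes in short steps, Python scripts to look and compute and a shell command to move; the robot and the scene stay as the last step left them, time stands still between calls to the robot, and variables do not carry over. Pictures are saved under pics/ and viewed, about 8 in all and at most 12, crops included, and the job is handed in when it is done.

```bash
mkdir -p pics; cat > h.py <<'E'
import numpy as np, cv2
from bench import r, vision
from scipy.spatial.transform import Rotation as R
def cal(n):
    c=vision.get_calibration(n); return np.array(c["camera_matrix"]),cv2.Rodrigues(np.array(c["rvec"],float))[0],np.array(c["tvec"],float).ravel()
def cloud(n,d):
    K,M,t=cal(n); v,u=np.mgrid[:400,:640]
    p=np.stack([(u-K[0,2])/K[0,0]*d,(v-K[1,2])/K[1,1]*d,d],-1)
    return (p-t)@M
E
python3 - <<'E'
from h import *
s=r.read_state(); print({k:np.round(v,3) for k,v in s.items()},r.grasp_offset)
for n in("scene","top"):
    im,d=vision.camera(n); cv2.imwrite(f"pics/{n}0.png",im); np.save(f"{n}0.npy",d)
    K,M,t=cal(n); print(n,-M.T@t,M[2],K[0])
E
```

```text
{'time': np.float64(0.0), 'joint_positions': array([-1.279,  0.333, -0.065,  1.461,  0.022,  1.35 , -0.089]), 'joint_vel': array([-0.   , -0.   , -0.   ,  0.001, -0.   ,  0.001,  0.001]), 'joint_torque': array([-1.0000e-03, -6.2323e+01,  2.4000e-02, -3.8990e+01, -6.1000e-02,
        3.9000e-02,  0.0000e+00]), 'ee_pos': array([0.193, 0.594, 0.222]), 'eef_rot': array([ 0.11 ,  0.698, -0.111,  0.698]), 'ft_force': array([ 0.924,  0.409, -0.177]), 'torque': array([ 0.022, -0.003, -0.026]), 'width': np.float64(0.087)} 0.0187
scene [-0.41920931 -0.82906382  0.8199245 ] [ 0.68318819  0.5444375  -0.48666386] [464.42464607   0.         324.65032982]
top [ 0.4231196  -0.01266052  1.50616219] [ 0.10085611 -0.00479502 -0.99488947] [509.83679486   0.         324.67280092]
```

View pics/scene0.png

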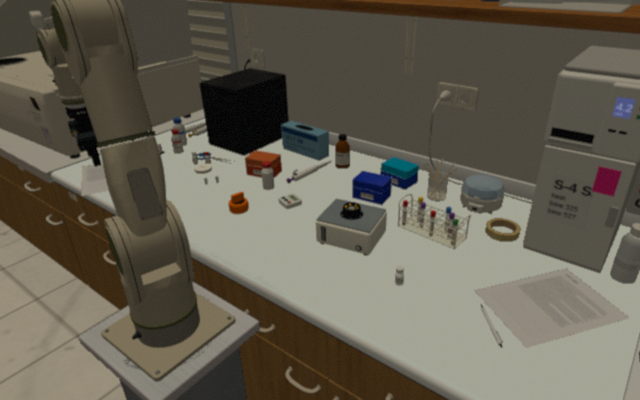

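View pics/top0.png

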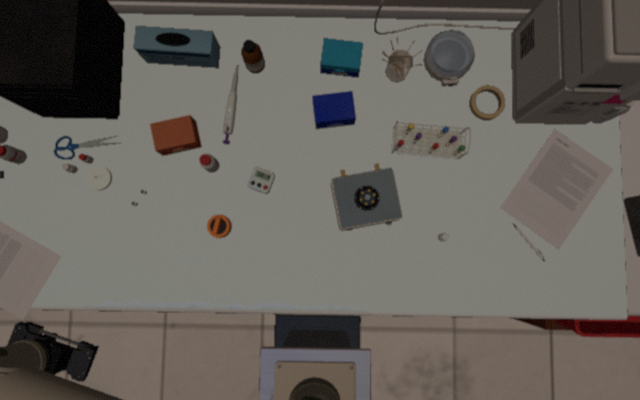

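The top view shows the cap at (219,226), the neck at (367,197), the timer at (261,180), the bottle at (207,162) and the vial at (443,237). I'll enlarge the cap and neck and measure them.

```bash
python3 - <<'E'
from h import *
im=cv2.imread("pics/top0.png"); d=np.load("top0.npy"); P=cloud("top",d)
a=cv2.resize(im[202:250,195:243],(400,400),interpolation=cv2.INTER_CUBIC)
b=cv2.resize(im[173:221,343:391],(400,400),interpolation=cv2.INTER_CUBIC)
cv2.imwrite("pics/crop.png",np.hstack([a,b]))
hsv=cv2.cvtColor(im,cv2.COLOR_BGR2HSV)
def box(n,u0,u1,v0,v1,zl,zh,m=None):
    q=P[v0:v1,u0:u1]; k=(q[...,2]>zl)&(q[...,2]<zh)
    if m is not None:k&=m[v0:v1,u0:u1]
    q=q[k]; 
    if len(q)<3: print(n,len(q));return
    print(n,len(q),q.mean(0).round(4),q.min(0).round(4),q.max(0).round(4)); return q
org=(hsv[...,0]<20)&(hsv[...,1]>120)
box("cap",200,240,205,248,.01,.2)
box("roof",200,240,205,248,.025,.042)
q=box("wing",200,240,205,248,.052,.075)
if q is not None:
    c,s,v=np.linalg.svd(q[:,:2]-q[:,:2].mean(0)); print("wing dir",v[0],np.degrees(np.arctan2(v[0][1],v[0][0])))
    r_=cv2.minAreaRect(q[:,:2].astype(np.float32)*1000);print(r_)
box("necktop",345,390,175,220,.108,.13); box("tanktop",330,405,165,232,.08,.1)
q=P[165:232,330:405];q=q[(q[...,2]>.08)&(q[...,2]<.1)];print(cv2.minAreaRect(q[:,:2].astype(np.float32)*1000))
box("timer",245,278,163,197,.012,.05);box("bottle",195,222,150,176,.06,.15);box("vial",433,453,228,246,.03,.08)
E
```

```text
cap 444 [0.4946 0.2845 0.0384] [0.4607 0.2534 0.0101] [0.5364 0.34   0.0685]
roof 317 [0.4947 0.2854 0.0333] [0.4631 0.2546 0.0259] [0.5273 0.3192 0.0415]
wing 86 [0.4949 0.2866 0.0623] [0.4735 0.2758 0.0522] [0.5163 0.2971 0.0685]
wing dir [-0.97561945  0.2194691 ] 167.3221474067944
((495.062744140625, 287.1543273925781), (13.9087495803833, 45.05744934082031), 76.94263458251953)
necktop 140 [ 0.576  -0.1352  0.1142] [ 0.5503 -0.1605  0.1086] [ 0.6029 -0.1082  0.1228]
tanktop 2978 [ 0.5759 -0.1345  0.089 ] [ 0.49   -0.2343  0.08  ] [ 0.6621 -0.0364  0.1   ]
((576.5989379882812, -134.80343627929688), (147.9920196533203, 178.6934051513672), 11.33493423461914)
timer 459 [0.6324 0.1693 0.0172] [0.5949 0.1311 0.012 ] [0.6727 0.2071 0.0272]
bottle 205 [0.6737 0.3143 0.0876] [0.6551 0.2961 0.0602] [0.6993 0.3418 0.1109]
vial 52 [ 0.4741 -0.3618  0.048 ] [ 0.4651 -0.3734  0.0316] [ 0.4828 -0.3533  0.0594]
```

View pics/crop.png

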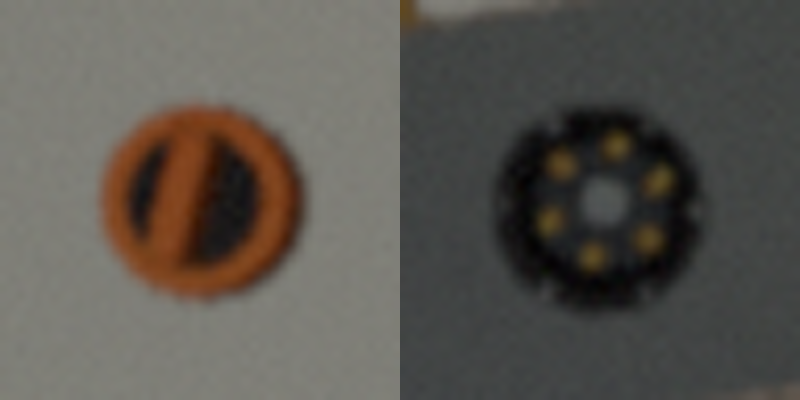

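The crop shows the wing of the cap at about -13° yaw. The ribs are at about -11° + 60k, so the gaps are at 19° + 60k. My plan is to grip with tool y at 77°, then place the cap at about -41° (tool y at 49°), which leaves plenty of clockwise wrist range.

```bash
cat >> h.py <<'E'
def st():
    s=r.read_state(); M=R.from_quat(s["eef_rot"]).as_matrix()
    return s,M
def row(p,yaw):
    s,M=st(); a=np.radians(yaw); y=np.array([np.cos(a),np.sin(a),0]); x=np.array([0,0,-1.]); T=np.c_[x,y,np.cross(x,y)]
    d=M.T@(np.array(p)-s["ee_pos"])/.25; w=R.from_matrix(M.T@T).as_rotvec()/1.5
    print("row",*d.round(4),*w.round(4))
def show():
    s,M=st(); print("t",round(float(s["time"]),2),"p",s["ee_pos"].round(4),"yaw",np.degrees(np.arctan2(M[1,1],M[0,1])).round(2),"x",M[:,0].round(3),"F",s["ft_force"].round(2),"T",s["torque"].round(3),"w",round(float(s["width"]),4),"q7",s["joint_positions"][-1].round(3))
E
python3 - <<'E'
from h import *
show(); row([.495,.2866,.12],77.2)
# rib angles via calibration at z=.115
K,M,t=cal("top")
uv=np.array([(603,201),(616,145),(660,181),(649,240),(592,258),(549,221),(561,164)],float)
uv=np.c_[343+(uv[:,0]-400)/400*48-.5+.06,173+uv[:,1]/400*48-.44]
C=-M.T@t; ray=np.c_[uv,np.ones(7)]@np.linalg.inv(K).T@M
p=C+ray*((.115-C[2])/ray[:,2])[:,None]; print(p[0]); c=p[1:].mean(0);print("centre",c); e=p[1:]-c
print(np.degrees(np.arctan2(e[:,1],e[:,0]))%60, np.linalg.norm(e,axis=1))
E
```

```text
t 0.1 p [0.1934 0.594  0.2219] yaw 71.97 x [-0.    -0.001 -1.   ] F [ 1.12  0.29 -0.88] T [ 0.003  0.046 -0.002] w 0.087 q7 -0.088
row 0.4085 -0.7951 1.5277 -0.0609 -0.0 0.0008
[ 0.57841852 -0.13518188  0.115     ]
centre [ 0.57827463 -0.13567889  0.115     ]
[49.04305211 51.26750614 49.71555858 48.09068754 50.42621017 49.8834036 ] [0.01916064 0.01958715 0.01935369 0.0192057  0.0194612  0.01890599]
```

```bash
python3 -m pendant '0 -0.2 0.4 -0.03 0 0; 0 -0.4 0.8 -0.06 0 0; 0 -0.5 1 -0.06 0 0; 0 -0.5 1 -0.06 0 0; 0 -0.5 1 -0.06 0 0; 0 -0.5 1 -0.06 0 0; 0 -0.5 1 -0.06 0 0; 0 -0.5 1 -0.06 0 0' 1 10
python3 - <<'E'
from h import *
show(); row([.495,.2866,.12],77.2)
K,M,t=cal("top"); C=-M.T@t
for u,v,z in [(195+201*.12-.44,202+200*.12-.44,.034),(195+185*.12-.44,202+198*.12-.44,.064)]:
    ray=np.array([u,v,1])@np.linalg.inv(K).T@M; print(C+ray*(z-C[2])/ray[2])
E
```

```text
time: 0.9
ee_pos: [0.3925, 0.3978, 0.2223]
eef_rot: [0.08, 0.703, -0.08, 0.702]
ft_force: [0.2, -0.1, 0.6]
width: 0.0869
t 0.9 p [0.3925 0.3978 0.2223] yaw 77.05 x [-0.001 -0.    -1.   ] F [ 0.22 -0.06  0.6 ] T [ 0.084  0.034 -0.009] w 0.0869 q7 0.483
row 0.4091 -0.3417 0.4994 -0.0017 -0.0003 0.0001
[0.49624947 0.28475789 0.034     ]
[0.49534542 0.28413987 0.064     ]
```

```bash
python3 -m pendant '0.1 -0.17 0.25 0 0 0; 0.3 -0.345 0.505 0 0 0; 0.41 -0.345 0.505 0 0 0; 0.5 -0.345 0.505 0 0 0; 0.5 -0.345 0.505 0 0 0;0.5 -0.345 0.505 0 0 0' 1 10
python3 - <<'E'
from h import *
show(); row([.4955,.2857,.038],77.2)
im,d=vision.camera("scene"); cv2.imwrite("pics/s1.png",cv2.resize(im[120:240,180:340],(800,600),interpolation=cv2.INTER_CUBIC))
E
```

```text
time: 1.5
ee_pos: [0.495, 0.2866, 0.0964]
eef_rot: [0.078, 0.704, -0.079, 0.702]
ft_force: [-0.2, -0.2, 1.1]
width: 0.0869
t 1.5 p [0.495  0.2866 0.0964] yaw 77.18 x [-0.003 -0.001 -1.   ] F [-0.25 -0.21  1.08] T [0.05  0.044 0.03 ] w 0.0869 q7 0.791
row 0.2338 -0.0027 0.0033 -0.0003 -0.0016 0.0011
```

View pics/s1.png

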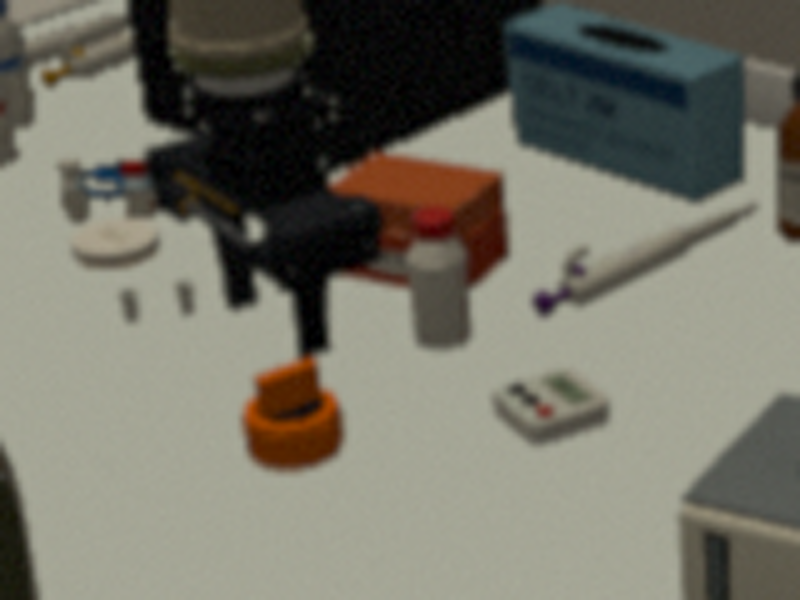

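The scene view shows the open fingers, with tips at (240,300) and (315,350), straddling the wing at (290,385). I'll descend and grip.

```bash
python3 -m pendant '0.08 0 0 0 0 0; 0.16 0 0 0 0 0; 0.22 -0.002 0.003 0 0 0; 0.234 -0.002 0.003 0 0 0; 0.234 -0.002 0.003 0 0 0' 1 10
python3 -m pendant '0 0 0 0 0 0;0 0 0 0 0 0;0 0 0 0 0 0;0 0 0 0 0 0;0 0 0 0 0 0;0 0 0 0 0 0;0 0 0 0 0 0;0 0 0 0 0 0' -1 25
python3 - <<'E'
from h import *
show()
E
```

```text
time: 2.05
ee_pos: [0.4968, 0.2861, 0.0396]
eef_rot: [0.079, 0.703, -0.079, 0.703]
ft_force: [-0.7, -0.4, 0.1]
width: 0.0869
time: 2.85
ee_pos: [0.4969, 0.2852, 0.039]
eef_rot: [0.079, 0.703, -0.079, 0.703]
ft_force: [-0.4, -0.1, 0.3]
width: 0.0311
t 2.85 p [0.4969 0.2852 0.039 ] yaw 77.12 x [-0.  0. -1.] F [-0.39 -0.11  0.31] T [ 0.003 -0.036 -0.006] w 0.0311 q7 0.805
```

Still closing (31 mm), so I'll hold longer and then lift.

```bash
python3 -m pendant '0 0 0 0 0 0;0 0 0 0 0 0;0 0 0 0 0 0;0 0 0 0 0 0;0 0 0 0 0 0;0 0 0 0 0 0;0 0 0 0 0 0' -1 25
python3 - <<'E'
from h import *
show(); row([.4955,.2857,.21],77.2)
E
```

```text
time: 3.55
ee_pos: [0.497, 0.2852, 0.039]
eef_rot: [0.079, 0.703, -0.079, 0.703]
ft_force: [0.6, -0.5, 0.0]
width: 0.0135
t 3.55 p [0.497  0.2852 0.039 ] yaw 77.12 x [ 0.  0. -1.] F [ 0.63 -0.54  0.  ] T [ 0.092 -0.033  0.027] w 0.0135 q7 0.805
row -0.6838 0.0006 -0.0062 -0.0009 -0.0 -0.0001
```

```bash
python3 -m pendant '-0.1 0 0 0 0 0;-0.3 0 0 0 0 0;-0.5 0 0 0 0 0;-0.7 0 0 0 0 0;-0.8 0 0 0 0 0;-0.8 0 0 0 0 0'
python3 - <<'E'
from h import *
show(); row([.5785,-.1355,.235],49.7)
E
```

```text
time: 4.15
ee_pos: [0.4985, 0.2859, 0.2435]
eef_rot: [0.081, 0.701, -0.078, 0.704]
ft_force: [-0.1, 0.1, -1.4]
width: 0.0139
t 4.15 p [0.4985 0.2859 0.2435] yaw 77.1 x [ 0.006  0.004 -1.   ] F [-0.06  0.13 -1.4 ] T [ 0.03  -0.008 -0.008] w 0.0139 q7 0.777
row 0.0285 -1.572 0.6879 0.3189 0.0021 -0.0042
```

```bash
python3 -m pendant '0 -0.12 0.05 0.03 0 0;0 -0.28 0.13 0.08 0 0;0 -0.45 0.2 0.12 0 0;0 -0.6 0.27 0.16 0 0;0 -0.78 0.34 0.2 0 0;0 -0.78 0.34 0.2 0 0'
python3 - <<'E'
from h import *
show(); row([.5785,-.1355,.235],49.7)
E
```

```text
time: 4.75
ee_pos: [0.5365, 0.0673, 0.2378]
eef_rot: [0.187, 0.682, -0.189, 0.682]
ft_force: [0.6, 0.3, -0.3]
width: 0.0137
t 4.75 p [0.5365 0.0673 0.2378] yaw 59.18 x [-0.001 -0.003 -1.   ] F [ 0.57  0.26 -0.35] T [0.023 0.017 0.05 ] w 0.0137 q7 0.865
row 0.0138 -0.6105 0.56 0.1103 0.0005 0.0022
```

```bash
python3 -m pendant '0 -0.12 0.11 0.03 0 0;0 -0.25 0.23 0.06 0 0;0 -0.4 0.36 0.09 0 0;0 -0.53 0.48 0.11 0 0;0.01 -0.61 0.56 0.11 0 0;0.01 -0.61 0.56 0.11 0 0;0.01 -0.61 0.56 0.11 0 0'
python3 - <<'E'
from h import *
show(); row([.5785,-.1355,.235],49.7)
im,d=vision.camera("scene"); np.save("s2.npy",d); cv2.imwrite("pics/s2f.png",im); cv2.imwrite("pics/s2.png",cv2.resize(im[150:258,290:434],(800,600),interpolation=cv2.INTER_CUBIC))
hsv=cv2.cvtColor(im,cv2.COLOR_BGR2HSV); P=cloud("scene",d)
m=(hsv[...,0]<20)&(hsv[...,1]>120)&(P[...,2]>.17)&(np.hypot(P[...,0]-.578,P[...,1]+.135)<.08)
q=P[m]; print(len(q),q.mean(0),q.min(0),q.max(0))
from scipy.optimize import least_squares
k=q[(q[:,2]>.195)&(q[:,2]<.225)]; f=least_squares(lambda c:np.hypot(k[:,0]-c[0],k[:,1]-c[1])-.033,[.578,-.135],loss="soft_l1",f_scale=.001);print("skirt",len(k),f.x,np.abs(f.fun).mean())
d0=np.load("scene0.npy");P0=cloud("scene",d0)
n=(np.hypot(P0[...,0]-.578,P0[...,1]+.135)<.045)&(P0[...,2]>.094)&(P0[...,2]<.110);k=P0[n]
f=least_squares(lambda c:np.hypot(k[:,0]-c[0],k[:,1]-c[1])-.0275,[.578,-.135],loss="soft_l1",f_scale=.001);print("neck",len(k),f.x,np.abs(f.fun).mean())
E
```

```text
time: 5.45
ee_pos: [0.5802, -0.1268, 0.2349]
eef_rot: [0.239, 0.666, -0.24, 0.664]
ft_force: [1.0, 0.9, -1.3]
width: 0.0139
t 5.45 p [ 0.5802 -0.1268  0.2349] yaw 50.36 x [-0.003 -0.    -1.   ] F [ 1.01  0.91 -1.26] T [ 0.035  0.055 -0.036] w 0.0139 q7 1.126
row -0.0002 -0.0313 0.017 0.0077 -0.0013 0.0011
453 [ 0.56218177 -0.13819399  0.24129162] [ 0.5024542  -0.17783808  0.19907377] [ 0.6060624  -0.08608995  0.41590224]
skirt 164 [ 0.57901064 -0.12696073] 0.0015879437124599375
neck 109 [ 0.57933997 -0.13536783] 0.0029255676900045297
```

View pics/s2.png

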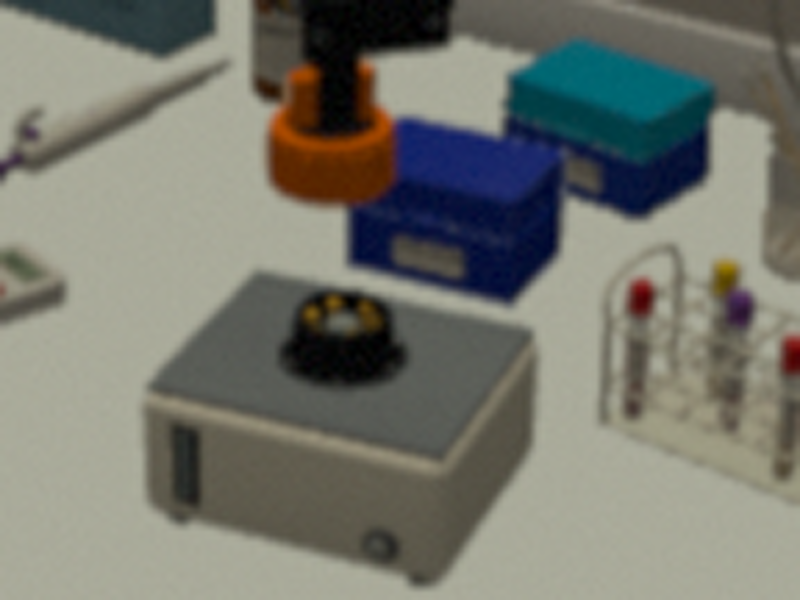

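The cap hangs level in the hand, with its skirt centre about 1 mm from the TCP, and the neck below it is clear. Next I'll settle and align.

```bash
python3 -m pendant '0 -0.02 0.013 0.008 0 0;0 -0.031 0.017 0.008 0 0;0 -0.031 0.017 0.008 0 0;0 -0.031 0.017 0.008 0 0;0 -0.031 0.017 0.008 0 0'
python3 - <<'E'
from h import *
show(); row([.5792,-.1357,.165],49.7)
E
```

```text
time: 6.0
ee_pos: [0.5795, -0.1343, 0.2366]
eef_rot: [0.243, 0.664, -0.243, 0.664]
ft_force: [0.7, 0.7, -0.3]
width: 0.0139
t 6.0 p [ 0.5795 -0.1343  0.2366] yaw 49.82 x [ 0.  0. -1.] F [ 0.69  0.73 -0.33] T [-0.058  0.021  0.004] w 0.0139 q7 1.131
row 0.2864 -0.0051 0.0026 0.0014 -0.0 -0.0002
```

```bash
python3 -m pendant '0.1 -0.003 0.002 0 0 0;0.2 -0.005 0.003 0 0 0;0.28 -0.005 0.003 0 0 0;0.29 -0.005 0.003 0 0 0;0.29 -0.005 0.003 0 0 0;0.29 -0.005 0.003 0 0 0'
python3 - <<'E'
from h import *
show(); row([.5792,-.1357,.143],49.7)
E
```

```text
time: 6.6
ee_pos: [0.5799, -0.1362, 0.1653]
eef_rot: [0.243, 0.663, -0.243, 0.665]
ft_force: [-0.7, -0.1, 0.1]
width: 0.0139
t 6.6 p [ 0.5799 -0.1362  0.1653] yaw 49.8 x [ 0.002 -0.    -1.   ] F [-0.71 -0.06  0.08] T [-0.087  0.002 -0.002] w 0.0139 q7 1.155
row 0.0893 -0.0004 -0.0037 0.0011 0.0009 -0.0007
```

```bash
python3 -m pendant '0.02 0 -0.002 0 0 0;0.04 0 -0.002 0 0 0;0.06 0 -0.002 0 0 0;0.06 0 -0.002 0 0 0'
python3 - <<'E'
from h import *
show()
E
python3 -m pendant '0.01 0 0 0 0 0;0.02 0 0 0 0 0;0.028 0 0 0 0 0;0.028 0 0 0 0 0;0.028 0 0 0 0 0'
python3 - <<'E'
from h import *
show(); row([.5792,-.1357,.136],49.7)
E
```

```text
time: 7.0
ee_pos: [0.5788, -0.1356, 0.1483]
eef_rot: [0.243, 0.664, -0.243, 0.664]
ft_force: [1.9, 0.8, -1.7]
width: 0.0141
t 7.0 p [ 0.5788 -0.1356  0.1483] yaw 49.8 x [-0.  0. -1.] F [ 1.89  0.82 -1.7 ] T [ 0.101 -0.304  0.031] w 0.0141 q7 1.16
time: 7.5
ee_pos: [0.5789, -0.1356, 0.1419]
eef_rot: [0.243, 0.664, -0.243, 0.664]
ft_force: [2.1, 0.5, -2.5]
width: 0.0139
t 7.5 p [ 0.5789 -0.1356  0.1419] yaw 49.8 x [ 0.  0. -1.] F [ 2.07  0.53 -2.46] T [ 0.143 -0.425 -0.012] w 0.0139 q7 1.163
row 0.0236 0.0005 0.001 0.0011 -0.0001 -0.0001
```

```bash
python3 -m pendant '0 0.003 0.003 0 0 0;0 0.003 0.003 0 0 0;0.008 0.003 0.003 0 0 0;0.016 0.003 0.003 0 0 0;0.016 0.003 0.003 0 0 0;0.016 0.003 0.003 0 0 0'
python3 - <<'E'
from h import *
show()
E
```

```text
time: 8.1
ee_pos: [0.5798, -0.1357, 0.1379]
eef_rot: [0.243, 0.664, -0.243, 0.664]
ft_force: [0.0, -0.9, -1.5]
width: 0.0141
t 8.1 p [ 0.5798 -0.1357  0.1379] yaw 49.79 x [-0.  0. -1.] F [ 0.02 -0.94 -1.49] T [-0.012 -0.004  0.047] w 0.0141 q7 1.165
```

Lateral load is gone. I'll carry on down in small steps past rib level (TCP 0.136).

```bash
python3 -m pendant '0.004 0 0 0 0 0;0.008 0 0 0 0 0;0.012 0 0 0 0 0;0.012 0 0 0 0 0'
python3 -m pendant '0.004 0 0 0 0 0;0.006 0 0 0 0 0;0.006 0 0 0 0 0'
python3 - <<'E'
from h import *
show()
E
```

```text
time: 8.5
ee_pos: [0.5798, -0.1357, 0.1348]
eef_rot: [0.243, 0.664, -0.243, 0.664]
ft_force: [-0.6, -0.3, -1.0]
width: 0.0141
time: 8.8
ee_pos: [0.5799, -0.1357, 0.1334]
eef_rot: [0.243, 0.664, -0.243, 0.664]
ft_force: [0.4, -0.2, -1.6]
width: 0.0136
t 8.8 p [ 0.5799 -0.1357  0.1334] yaw 49.79 x [-0.  0. -1.] F [ 0.36 -0.23 -1.61] T [-0.045  0.008 -0.034] w 0.0136 q7 1.167
```

Already below rib level with no contact force, so the lugs are entering the gaps. I'll continue to home (about 0.129).

```bash
python3 -m pendant '0.004 0 0 0 0 0;0.008 0 0 0 0 0;0.008 0 0 0 0 0'
python3 -m pendant '0.004 0 0 0 0 0;0.006 0 0 0 0 0;0.008 0 0 0 0 0;0.008 0 0 0 0 0'
python3 - <<'E'
from h import *
show()
E
```

```text
time: 9.1
ee_pos: [0.5798, -0.1357, 0.1313]
eef_rot: [0.243, 0.664, -0.243, 0.664]
ft_force: [0.3, 0.8, -0.6]
width: 0.0139
time: 9.5
ee_pos: [0.5799, -0.1357, 0.1294]
eef_rot: [0.243, 0.664, -0.243, 0.664]
ft_force: [-0.7, -0.1, -0.7]
width: 0.0138
t 9.5 p [ 0.5799 -0.1357  0.1294] yaw 49.79 x [-0.  0. -1.] F [-0.71 -0.07 -0.68] T [-0.031  0.048  0.03 ] w 0.0138 q7 1.168
```

```bash
python3 -m pendant '0.003 0 0 0 0 0;0.004 0 0 0 0 0;0.004 0 0 0 0 0'
python3 -m pendant '0.003 0 0 0 0 0;0.004 0 0 0 0 0;0.004 0 0 0 0 0'
python3 - <<'E'
from h import *
show()
E
```

```text
time: 9.8
ee_pos: [0.58, -0.1357, 0.1291]
eef_rot: [0.243, 0.664, -0.243, 0.664]
ft_force: [-2.3, 0.5, 5.6]
width: 0.0137
time: 10.1
ee_pos: [0.5801, -0.1357, 0.129]
eef_rot: [0.243, 0.664, -0.243, 0.664]
ft_force: [-6.7, 1.4, 14.5]
width: 0.0139
t 10.1 p [ 0.5801 -0.1357  0.129 ] yaw 49.79 x [ 0.001  0.001 -1.   ] F [-6.66  1.44 14.51] T [0.364 1.565 0.025] w 0.0139 q7 1.169
```

Home: the roof seats on the rim at TCP 0.129, with a firm contact onset. I'll back off the downward push and firm the grip for turning.

```bash
python3 -m pendant '-0.004 0 0 0 0 0;-0.007 0 0 0 0 0;-0.007 0 0 0 0 0;-0.007 0 0 0 0 0' -1 50
python3 - <<'E'
from h import *
show()
E
python3 -m pendant '0 0 0 0.04 0 0;0 0 0 0.08 0 0;0 0 0 0.12 0 0;0 0 0 0.12 0 0'
python3 - <<'E'
from h import *
show()
E
```

```text
time: 10.5
ee_pos: [0.5799, -0.1357, 0.1291]
eef_rot: [0.243, 0.664, -0.243, 0.664]
ft_force: [-0.2, -0.9, -0.6]
width: 0.0136
t 10.5 p [ 0.5799 -0.1357  0.1291] yaw 49.79 x [-0. -0. -1.] F [-0.24 -0.86 -0.56] T [-0.011 -0.056  0.012] w 0.0136 q7 1.168
time: 10.9
ee_pos: [0.5802, -0.1354, 0.1291]
eef_rot: [0.302, 0.639, -0.302, 0.639]
ft_force: [1.6, -0.0, -0.5]
width: 0.0133
t 10.9 p [ 0.5802 -0.1354  0.1291] yaw 39.44 x [ 0.  0. -1.] F [ 1.59 -0.02 -0.51] T [ 0.029 -0.342  0.099] w 0.0133 q7 0.998
```

Torque is 0.10 N m, so the lugs have engaged the ribs and are driving the screw. Continuing clockwise, watching the torque.

```bash
cat > s.py <<'E'
from h import *
show()
E
python3 -m pendant '0 0 0 0.04 0 0;0 0 0.001 0.08 0 0;0 0 0.002 0.12 0 0;0 0 0.002 0.12 0 0'; python3 s.py|cut -c1-220
python3 -m pendant '0 0 0 0.04 0 0;0 0 0 0.08 0 0;0 0 0 0.12 0 0;0 0 0 0.12 0 0';python3 s.py
```

```text
time: 11.3
ee_pos: [0.5803, -0.1356, 0.1291]
eef_rot: [0.358, 0.61, -0.358, 0.61]
ft_force: [0.8, 0.9, -1.1]
width: 0.0136
t 11.3 p [ 0.5803 -0.1356  0.1291] yaw 29.23 x [-0.  0. -1.] F [ 0.81  0.91 -1.11] T [ 0.167 -0.263  0.062] w 0.0136 q7 0.831
time: 11.7
ee_pos: [0.5804, -0.1359, 0.1292]
eef_rot: [0.411, 0.575, -0.411, 0.576]
ft_force: [1.4, 0.4, -1.2]
width: 0.014
t 11.7 p [ 0.5804 -0.1359  0.1292] yaw 18.96 x [ 0. -0. -1.] F [ 1.43  0.4  -1.19] T [ 0.053 -0.312  0.067] w 0.014 q7 0.663
```

```bash
python3 -m pendant '0 0 0 0.04 0 0;0 0 0 0.08 0 0;0 0 0 0.12 0 0;0 0 0 0.12 0 0' >/dev/null; python3 s.py
python3 -m pendant '0 0 0 0.04 0 0;0 0 0 0.08 0 0;0 0 0 0.12 0 0;0 0 0 0.12 0 0'>/dev/null;python3 s.py
```

```text
t 12.1 p [ 0.5803 -0.1361  0.1293] yaw 8.68 x [ 0. -0. -1.] F [ 2.5   0.42 -1.2 ] T [ 0.022 -0.257  0.068] w 0.0132 q7 0.495
t 12.5 p [ 0.5802 -0.136   0.1292] yaw -1.6 x [-0.  0. -1.] F [1.95 1.39 0.16] T [ 0.099 -0.221  0.143] w 0.0135 q7 0.328
```

```bash
python3 -m pendant '0 0.003 -0.001 0.03 0 0;0 0.003 -0.001 0.06 0 0;0 0.003 -0.001 0.08 0 0;0 0.003 -0.001 0.08 0 0' >/dev/null; python3 s.py
python3 -m pendant '0 0 0 0.03 0 0;0 0 0 0.06 0 0;0 0 0 0.08 0 0;0 0 0 0.08 0 0'>/dev/null;python3 s.py
```

```text
t 12.9 p [ 0.5806 -0.136   0.1292] yaw -8.55 x [-0.001  0.    -1.   ] F [-2.57  1.49  0.74] T [0.161 0.595 0.287] w 0.0137 q7 0.215
t 13.3 p [ 0.5811 -0.1361  0.1292] yaw -15.5 x [ 0. -0. -1.] F [-0.24  0.4  -2.04] T [-0.067  0.045  0.035] w 0.0136 q7 0.103
```

Torque went 0.14, 0.29, then 0.035 N m: it rose at the stop, faded, and dropped, as a click should. I'll turn slightly further in fine steps to be sure the crest is passed; a second click would need over 0.5 rad more.

```bash
for i in 1; do python3 -m pendant '0 0 0 0.02 0 0;0 0 0 0.02 0 0' >/dev/null; python3 s.py; done
python3 -m pendant '0 0 0 0.02 0 0;0 0 0 0.02 0 0' >/dev/null; python3 s.py
python3 -m pendant '0 0 0 0.02 0 0;0 0 0 0.02 0 0' >/dev/null; python3 s.py
python3 -m pendant '0 0 0 0 0 0' >/dev/null; python3 s.py
```

```text
t 13.5 p [ 0.5812 -0.136   0.1293] yaw -17.29 x [ 0. -0. -1.] F [ 0.71 -0.54 -1.28] T [-0.067  0.076 -0.013] w 0.0133 q7 0.074
t 13.7 p [ 0.581  -0.1359  0.1293] yaw -19.04 x [ 0.  0. -1.] F [ 0.01  0.25 -1.15] T [-0.031  0.1   -0.011] w 0.0137 q7 0.046
t 13.9 p [ 0.581  -0.1358  0.1293] yaw -20.76 x [ 0.  0. -1.] F [ 0.01  0.53 -0.01] T [-0.091  0.093 -0.022] w 0.0134 q7 0.018
t 14.0 p [ 0.581  -0.1358  0.1293] yaw -20.67 x [ 0.  0. -1.] F [ 0.16  0.69 -0.18] T [-0.106  0.039  0.011] w 0.0134 q7 0.02
```

Torque is about 0 over another 5°, so the ribs have snapped ahead of the lugs. As a check, resistance should return near -31°, well short of a second crest at about -46°.

```bash
python3 -m pendant '0 0 0 0.03 0 0;0 0 0 0.06 0 0;0 0 0 0.06 0 0' >/dev/null; python3 s.py
python3 -m pendant '0 0 0 0.03 0 0;0 0 0 0.04 0 0;0 0 0 0.04 0 0' >/dev/null; python3 s.py
python3 -m pendant '0 0 0 0.02 0 0;0 0 0 0.03 0 0;0 0 0 0.03 0 0' >/dev/null; python3 s.py
```

```text
t 14.3 p [ 0.581  -0.1358  0.1292] yaw -25.87 x [-0.  0. -1.] F [-0.61 -0.32 -0.34] T [-0.087  0.153  0.001] w 0.0136 q7 -0.064
t 14.6 p [ 0.5808 -0.1357  0.1292] yaw -29.21 x [-0.001  0.    -1.   ] F [-1.12  0.82 -0.88] T [ 0.125  0.403 -0.011] w 0.0136 q7 -0.118
t 14.9 p [ 0.5809 -0.1356  0.1292] yaw -31.86 x [-0.  0. -1.] F [-2.41  2.54  0.05] T [0.356 0.644 0.192] w 0.0139 q7 -0.16
```

Resistance came back at -31°, as predicted for exactly one click. I'll ease back 3.4° to zero torque, let go and lift.

```bash
python3 -m pendant '0 0 0 -0.03 0 0;0 0 0 -0.04 0 0;0 0 0 -0.04 0 0' >/dev/null; python3 s.py
python3 -m pendant '0 0 0 0 0 0;0 0 0 0 0 0;0 0 0 0 0 0;0 0 0 0 0 0;0 0 0 0 0 0;0 0 0 0 0 0;0 0 0 0 0 0;0 0 0 0 0 0' 0 >/dev/null; python3 s.py
python3 -m pendant '-0.03 0 0 0 0 0;-0.08 0 0 0 0 0;-0.16 0 0 0 0 0;-0.3 0 0 0 0 0;-0.45 0 0 0 0 0;-0.5 0 0 0 0 0;-0.5 0 0 0 0 0' >/dev/null; python3 s.py
```

```text
t 15.2 p [ 0.581  -0.1359  0.1293] yaw -28.43 x [ 0.  0. -1.] F [-1.13  1.46 -1.04] T [0.211 0.435 0.033] w 0.0139 q7 -0.105
t 16.0 p [ 0.581  -0.1359  0.1293] yaw -28.42 x [ 0.  0. -1.] F [0.17 0.74 0.59] T [-0.09   0.098 -0.006] w 0.0432 q7 -0.105
t 16.7 p [ 0.582  -0.1364  0.257 ] yaw -28.43 x [ 0.004 -0.    -1.   ] F [ 0.69  0.19 -1.24] T [-0.091  0.068 -0.001] w 0.0434 q7 -0.163
```

```bash
python3 -m pendant '0 -0.07 -0.12 0 0 0;0 -0.14 -0.25 0 0 0;0 -0.2 -0.4 0 0 0;0 -0.28 -0.55 0 0 0;0 -0.28 -0.55 0 0 0;0 -0.28 -0.55 0 0 0' >/dev/null; python3 s.py
python3 - <<'E'
from h import *
im,d=vision.camera("scene"); t,dt=vision.camera("top")
cv2.imwrite("pics/end.png",np.hstack([cv2.resize(im[170:260,300:390],(400,400),interpolation=cv2.INTER_CUBIC),cv2.resize(t[140:260,310:430],(400,400),interpolation=cv2.INTER_CUBIC)]))
P=cloud("top",dt)
q=P[165:232,330:405].reshape(-1,3)
k=q[(q[:,2]>.105)&(q[:,2]<.165)]
rr=np.hypot(k[:,0]-.578,k[:,1]+.1355)
f=k[(k[:,2]<.132)&(k[:,2]>.118)&(rr<.031)]; print("roof z",np.median(f[:,2]),"wing top",np.percentile(k[:,2],90),len(f))
A=np.c_[f[:,:2]-f[:,:2].mean(0),np.ones(len(f))]; print("plane",np.linalg.lstsq(A,f[:,2],rcond=None)[0])
P0=cloud("top",np.load("top0.npy"))
for n,(u0,u1,v0,v1,a,b) in dict(timer=(245,278,163,197,.012,.05),bottle=(195,222,150,176,.06,.15),vial=(433,453,228,246,.03,.08)).items():
    o=[]
    for Q in(P0,P):
        g=Q[v0:v1,u0:u1]; g=g[(g[...,2]>a)&(g[...,2]<b)]; o.append(g.mean(0).round(4))
    print(n,*o)
E
```

```text
t 17.3 p [0.5843 0.0194 0.253 ] yaw -28.28 x [-0.002 -0.001 -1.   ] F [ 0.27 -0.3  -0.05] T [-0.164  0.034  0.004] w 0.0434 q7 -0.456
roof z 0.12399198816010189 wing top 0.1530703274355407 287
plane [-0.00013144 -0.00721205  0.12404457]
timer [0.6324 0.1693 0.0172] [0.6326 0.1695 0.0175]
bottle [0.6737 0.3143 0.0876] [0.6736 0.3144 0.0868]
vial [ 0.4741 -0.3618  0.048 ] [ 0.4743 -0.3619  0.0482]
```

View pics/end.png

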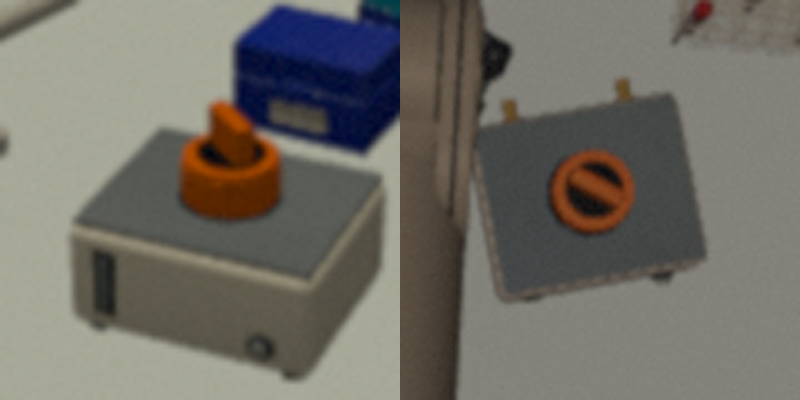

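The final view shows the cap level and fully down on the neck, at about (230,175) in the scene half and (593,190) in the top half. The roof measures 124 mm, as expected when home, and the three bystanders have not moved.

```bash
python3 -c "
from bench import close_job; print(close_job())"
```

```text
the job is handed in; nothing more can be done
None
```

The cap is home on the reservoir neck and the ratchet clicked once. The job was handed in at about 17.4 s of the 58 s allowed.

- **Fit:** I gripped the cap by its wing and turned it to the gap angle read from the picture. The lugs dropped between the ribs with no contact on them, so no search was needed.
- **Click:** Turning clockwise, the screw took about 0.1 N m. At the stop I sampled up to 0.29 N m (the peak fell between readings), then it dropped to about 0. Resistance came back 15° later, as one click predicts. I eased back 3.4° before letting go.
- **Final checks:**
  - The roof top is at 124 mm, as expected with the cap home, and tilt is under 0.5°.
  - The gripper is clear of the cap.
  - The timer, bottle and vial are within 1 mm of where they started, which is camera noise.
- **Force over target:** While I confirmed the seat, the roof pressed on the rim with 14.5 N for a moment. This was after the lugs were in, so it was not on the ribs, and I backed it off before turning. Sideways loads on the neck were mostly 1–3 N, with about 7 N at that same moment.

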